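Flux bottle back in the drawer

TASK

The flux bottle with the yellow label has been knocked over on the soldering bench. Stand it up, lower it upright into the open drawer beside the spare bottle without dropping it, and gently slide the drawer fully shut, so that both bottles are left standing inside. Leave everything else where it is and keep off the solar cells.

Things in the scene. Friction and masses are not known exactly. Their poses are not given: they have to be found in the camera images.
- flux_bottle: toppled white plastic flux bottle, yellow label, red cap, 0.1 to 0.19 kg, lying flat on one side. Square body 52 by 52 mm (along its x and y), straight from the foot to 76 mm up, then a short round shoulder; round cap 30 mm in diameter, from 92 mm up to the full height of 115 mm. Origin: centre of its underside; z axis from foot to cap: level now, must point up when it stands
- spare_bottle: bottle of the same shape and size with a blue label, standing loose in the drawer on its left half. Origin: centre of its underside; z axis up
- drawer (a joint): opening in m of the blue-fronted drawer: 0 = fully shut, 0.2 = fully open; starts open by 0.165 to 0.2. About 2 N of friction, stays where it is left, no catch or self-closing. Its grey steel unit is fixed on the bench, 300 mm deep, 250 mm wide, 170 mm high; the opening under its top is 162 mm above the bench
- drawer_bay (a point): centre of the drawer's front bay, on its floor, 19 mm above the bench; moves with the drawer. x: the way it slides shut; y: to the robot's left. The bay is 155 mm (x) by 204 mm (y), wholly outside the unit at the start. At -x the front panel (12 mm thick, 244 mm wide, top 160 mm above the bench), side walls to 109 mm above the bench, at +x a divider to 94 mm
- drawer_handle (a point): middle of the drawer's steel bar handle: 11 mm thick bar, 120 mm long along the unit's y, standing 35 mm off the front panel, 138 mm above the bench
- cell_string: string of brittle grey solar cells with silver ribbons on a glass pane, fixed flat on the bench at the left, 620 mm (x) by 190 mm (y), 6 mm high. Origin: centre of its underside
- meter: orange and black multimeter lying on its back, 150 mm (x) by 72 mm (y), 35 mm high, loose. Origin: centre of its underside
- tape_roll: roll of amber tape lying flat, 84 mm across, 24 mm high, loose. Origin: centre of its underside
- cleaner_bottle: brown pump bottle, 68 mm across, 150 mm high, loose. Origin: centre of its underside; z axis up
- brush_cup: steel cup of brushes, 72 mm across, 90 mm high (brushes to 170 mm), loose. Origin: centre of its underside; z axis up
- wire_brush: small hand brush lying on the bench, 170 mm long along its x axis, loose. Origin: centre of its underside
Not all that is in view belongs to the job. What is shaped like the flux_bottle but pink or purple is not meant.

How it is judged (in metres and radians):
On the way, in this order (a step that is already met when the one before it is completed fails the run):
1. the flux bottle stands upright on the floor of the open drawer, let go (value of joint drawer above 0.1 m and angle between flux_bottle's own z axis and vertical below 0.12 rad and z of flux_bottle in the frame of drawer_bay between -0.006 and 0.006 m and x of flux_bottle in the frame of drawer_bay between -0.08 and 0.08 m and y of flux_bottle in the frame of drawer_bay between -0.1 and 0.1 m and contact force between the fingers and flux_bottle below 0.1 N), for 0.2 s.
2. the drawer is slid shut (value of joint drawer below 0.006 m), for 0.2 s.
At the end, for the whole second after the job is handed in: The drawer is shut to within 6 mm; the flux bottle and the spare bottle both stand in its front bay, upright within about 7 degrees, with their feet on its floor, at rest (value of joint drawer below 0.006 m and angle between each of flux_bottle, spare_bottle's own z axis and vertical below 0.12 rad and z of flux_bottle in the frame of drawer_bay between -0.006 and 0.006 m and x of flux_bottle in the frame of drawer_bay between -0.08 and 0.08 m and y of flux_bottle in the frame of drawer_bay between -0.1 and 0.1 m and z of spare_bottle in the frame of drawer_bay below 0.006 m and linear speed of each of flux_bottle, spare_bottle below 0.02 m/s); the robot touches nothing.
It fails at once if the flux bottle is dropped or topples: moving faster than 0.6 m/s while no finger touches it (linear speed of flux_bottle above 0.6 m/s and contact force between the fingers and flux_bottle below 0.05 N).
It fails at once if the drawer is slammed: it slides shut faster than 0.4 m/s (velocity of joint drawer below -0.4 m/s).
It fails at once if the spare bottle is knocked over (angle between spare_bottle's own z axis and vertical above 0.6 rad).
It fails at once if the arm or the bottle presses on the solar cells or their glass (contact force between any of the arm, the fingers, flux_bottle and cell_string above 1 N).
It fails at once if another thing on the bench is shifted by more than 30 mm or knocked over (distance of any of meter, tape_roll, cleaner_bottle, brush_cup, wire_brush from where it was at the start of the episode above 0.03 m or angle between any of cleaner_bottle, brush_cup's own z axis and vertical above 0.5 rad).
It also fails if it takes over 67 s, if anything falls off the work surface, if the arm or the gripper's body presses on something with over 40 N, if the wrist force passes 120 N, or if a joint passes its speed limit or range.

ROBOT

A 6-joint arm with a two-finger parallel gripper is mounted at the origin on the work surface. World frame = base frame: x ahead of the robot, y to its left, z up, the work surface at z = 0. Lengths are in m, angles in degrees, forces in N, time in s.
With the tool pointing down it reaches from about 0.3 to 0.775 m from the base axis. Payload 14.6 kg.
Tool frame: the origin (TCP) lies midway between the tips of the shut fingers; the grasp point (between the pads) lies 19 mm behind it; z points along the fingers, y is the line along which they close (so a half turn about z gives the same grasp; the last joint's range is limited). The gripper opens to 85 mm and grips with 20 to 120 N. Pads are 22 mm wide; open, the fingers measure 114 mm over their backs; the gripper's body (76 mm by 85 mm) begins 54 mm behind the grasp point. The pads swing forward as they close: fully open they stand 13 mm farther back than shut.
Start: joints at [70.726, 17.183, 87.147, -0, 75.671, -3.816], TCP at [0.147, 0.53, 0.231] pointing down, gripper open.
Joint ranges: [-173.82, 173.82], [-45.26, 126.66], [13.44, 144.39], [-59.66, 239.66], [0, 175.72], [-146.38, 146.38]. Speed limits (degrees/s): [127.2, 127.2, 147.25, 180, 180, 180].

INTERFACE

Orientations are given as a 3x3 rotation matrix whose columns are the frame's x, y, z axes.
In Python, from station import telemetry, capture, camera_info, job, spotter gives the robot as it stands.
- The arm moves only by the tool drive_tool, never from a script. Its argument "moves" is a list of rows, each a list of 3 entries, a list of its own where there are three numbers: the opening, from 0 (shut) to 1 (fully open), then the shift along the tool's x, y, z in cm, then the turn about the tool's z in degrees. A call has 1 to 10 rows; each row is the pose to reach, as a shift and turn from the pose commanded when the call began, along the tool's axes at that moment; what a row does not reach only later rows make up. A row lasts 1/12 s, in which the tool goes at most 41.7 mm and 7.16 degrees, less where a joint would pass 70% of its speed; a pose out of reach is approached as far as the arm can. A call with a gripper value outside its range is refused whole. The fingers move at their own pace and stop on an object; "grip_force" is the grip in N (left out, the last holds). Time passes only in rows, so rows that repeat a pose let the fingers close. It gives the time, the measured TCP pose, the force, the opening and the grip force at its end, in the units of the state.
- telemetry.get_obs(): the state, without advancing time (a new reading comes with each control period).
- capture(name): name is "side" or "top" or "wrist"; returns (picture, depth): 384x512x3 uint8, blue, green, red; 384x512 float32, m along the optical axis (not along the pixel's ray), 0 where there is no reading.
- camera_info(name): a dict with "mtx" (3x3 intrinsics, pixels), "k1" (the pictures are not rectified: a ray, as slopes to the right and down, at radius r is drawn at 1 + k1 r^2 times it, then the intrinsics apply), "world_from_camera" (4x4, takes a point from camera to world coordinates). Camera axes: x right, y up, looking along -z (the intrinsics and any distortion apply to the point x, -y, -z); pixel columns grow to the right and rows downward; lengths in m; the calibration is good to about 2 mm. A picture is of the moment at which its call begins: read the wrist's pose just before it. camera_info takes no time and is no camera call; for the wrist camera it gives the pose at the moment of the call.
- job.finish_job(): hands the job in; it is judged then, once.
Trained networks look in the newest picture that a camera, given by its name, has taken for a name from the list of things; names that differ only in an ending like _2 or _b are one class to them, and where a whole thing is asked for, a point or a joint stands for the part that bears it (a point fixed in the world has none). Each returns a list of dicts, best first, with "score" (0 to 1); they miss things now and then, are a little off and sometimes report something else, mostly with a low value. They report only what shows in the picture. A call takes as long as a camera call. They do not tell look-alikes from the thing itself.
- spotter.recognise(camera, label): "rect" ([centre column, centre row, width, height] as shares, 0 to 1, of the picture: columns of its width, rows of its height, round what is visible of it).
- spotter.tip_of(camera, label): "location" ([column, row] as shares, 0 to 1, of the picture: columns of its width, rows of its height: a listed point, or the origin of a listed thing).
The state is a dict: "time_s": time; "joint_positions": joint angles; "qd": joint speeds; "joint_torque": joint torques, N m; "eef_pos": TCP position; "tool_rot": TCP orientation; "wrist_force": force on the tool from outside, world axes, zero at the start; "wrist_torque": the same for the moment, N m; "grip_width": opening from 0.0 (shut) to 1.0 (fully open); "grip_force": force on a finger pad.
Only numpy, scipy, OpenCV 4.12 (cv2) and the standard library are available. Lean on these libraries where they do the work, as an engineer would, in place of code of your own. Each camera call takes 0.05 s, during which the arm holds its last target. There are 200 camera calls.

## Working session

There is one attempt and no reset: what is moved stays moved. The work goes in short steps, Python scripts to look and compute and a tool call to move; the robot and the scene stay as the last step left them, time stands still between calls to the robot, and variables do not carry over. Pictures are saved under pics/ and viewed, at most 10 in all, crops included, and the job is handed in when it is done.

Besides the shell and the picture viewer there is one more tool, called after "Request:" as name(argument=value, ...), one argument or row to a line, values as JSON. drive_tool: Moves the arm, as the interface text tells. Its arguments: {"type":"object","properties":{"moves":{"type":"array"},"grip_force":{"type":"number"}},"required":["moves"]}

```bash
ls; mkdir -p pics; cat > h.py <<'E'
import numpy as np, cv2
from station import telemetry, capture, camera_info, job, spotter
def cloud(name):
    ci=camera_info(name); img,d=capture(name)
    h,w=d.shape; v,u=np.mgrid[:h,:w].astype(float)
    K=np.array(ci["mtx"]); 
    xd=(u-K[0,2])/K[0,0]; yd=(v-K[1,2])/K[1,1]; x,y=xd.copy(),yd.copy()
    for _ in range(10):
        s=1+ci["k1"]*(x*x+y*y); x,y=xd/s,yd/s
    T=np.array(ci["world_from_camera"])
    P=np.stack([x*d,-y*d,-d],-1)@T[:3,:3].T+T[:3,3]
    P[d==0]=np.nan
    return img,d,P
E
python3 - <<'E'
from h import *
o=telemetry.get_obs(); print(o)
for n in("top","side"):
    i,d,P=cloud(n); cv2.imwrite(f"pics/{n}0.png",i); np.save(f"{n}.npy",P)
    print(n,np.round(camera_info(n)["world_from_camera"],2).tolist())
    for l in("flux_bottle","spare_bottle","drawer_bay","drawer_handle"):
        for r in spotter.recognise(n,l)[:3]:
            x=r["rect"]; print(l,round(r["score"],2),np.round([x[0]*512,x[1]*384,x[2]*512,x[3]*384]))
E
```

```text
pics
{'time_s': 0.0, 'joint_positions': array([ 7.07254772e+01,  1.72167054e+01,  8.71803324e+01, -3.18785188e-04,
        7.56711976e+01, -3.81570091e+00]), 'qd': array([ 0.00716255, -0.03443238, -0.1267171 , -0.03738446,  0.04596734,
        0.07051532]), 'joint_torque': array([-6.05625082e-04, -5.43497658e+01, -3.61800635e+01, -1.01014682e-04,
        3.94122457e-03,  5.22707552e-06]), 'eef_pos': array([0.14652399, 0.52987729, 0.23071077]), 'tool_rot': array([[-9.63822620e-01,  2.66544192e-01, -3.88032036e-04],
       [ 2.66544464e-01,  9.63821965e-01, -1.12595803e-03],
       [ 7.38762280e-05, -1.18865161e-03, -9.99999291e-01]]), 'wrist_force': array([0.3617427 , 0.24118242, 0.5786028 ]), 'wrist_torque': array([ 0.06042272, -0.00667011, -0.04384105]), 'grip_force': 0.0, 'grip_width': 0.9982941939349949}
top [[0.03, 0.99, -0.11, 0.44], [-1.0, 0.03, -0.01, 0.14], [-0.01, 0.11, 0.99, 1.24], [0.0, 0.0, 0.0, 1.0]]
flux_bottle 0.73 [319. 242.  29.  31.]
flux_bottle 0.59 [279. 215.  36.  17.]
flux_bottle 0.59 [313. 187.  35.  21.]
spare_bottle 0.93 [366. 200.  21.  18.]
drawer_bay 0.69 [385. 195.  94.  82.]
drawer_bay 0.27 [303. 135.  24.  31.]
drawer_handle 0.94 [384. 197.  91.  86.]
side [[0.99, 0.12, -0.12, 0.38], [-0.17, 0.77, -0.62, -0.8], [0.02, 0.63, 0.77, 1.25], [0.0, 0.0, 0.0, 1.0]]
flux_bottle 0.97 [241. 211.  20.  35.]
flux_bottle 0.8 [219. 255.  37.  34.]
flux_bottle 0.63 [279. 242.  19.  36.]
spare_bottle 0.87 [272. 284.  24.  34.]
drawer_bay 0.84 [285. 302.  90. 104.]
drawer_bay 0.49 [222. 114. 156.  47.]
drawer_handle 0.66 [285. 302.  95. 107.]
```

```bash
python3 - <<'E'
import cv2
a=cv2.imread("pics/top0.png");b=cv2.imread("pics/side0.png")
cv2.imwrite("pics/t1.png",cv2.resize(a[90:330,200:500],(800,640))[:600])
cv2.imwrite("pics/s1.png",cv2.resize(b[80:380,90:440],(700,600)))
E
```

```text
(no output)
```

View pics/t1.png

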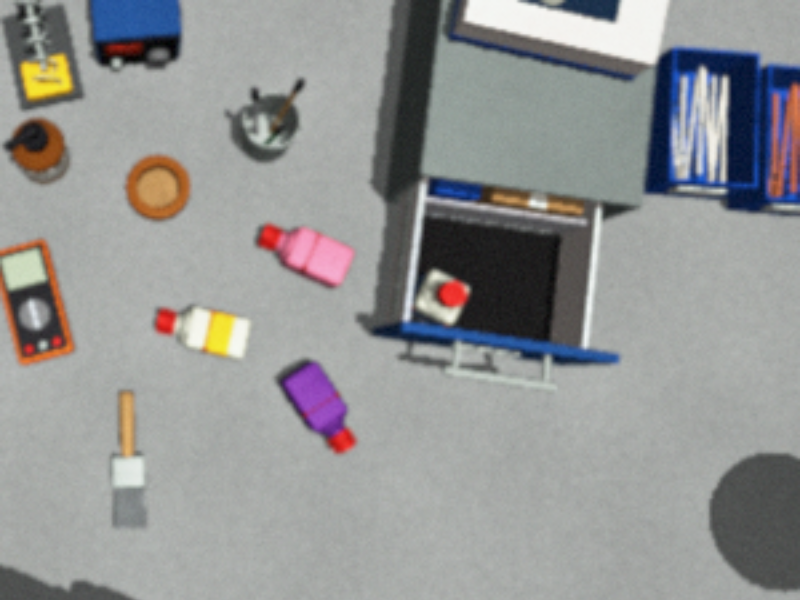

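View pics/s1.png

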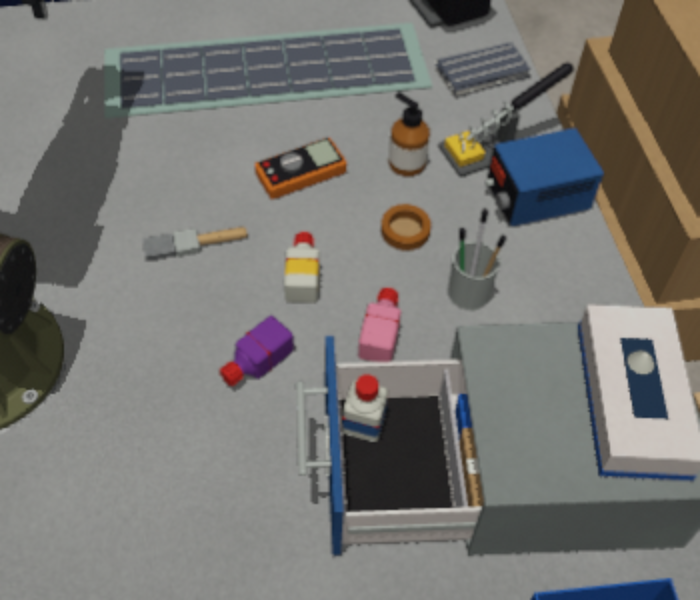

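The top crop shows the yellow-label bottle at (203,332), cap to the left; pink is at (305,255), purple at (318,405), and the spare bottle stands in the drawer at (445,297). The crop is close enough to settle it: the yellow label is at full-picture (276,214), so that is my target. Next I measure it.

```bash
python3 - <<'E'
from h import *
from spotter import x if False else None
E
python3 - <<'E'
from h import *
P=np.load("top.npy"); I=cv2.imread("pics/top0.png"); hsv=cv2.cvtColor(I,cv2.COLOR_BGR2HSV)
red=((hsv[...,0]<8)|(hsv[...,0]>172))&(hsv[...,1]>130)
def box(c,r,w,h):
    m=np.zeros(P.shape[:2],bool); m[r-h:r+h,c-w:c+w]=1; return m
def rect(p): 
    (c,s,a)=cv2.minAreaRect((p[:,:2]*1000).astype(np.float32)); return np.round(c),np.round(s),round(a,1)
m=box(279,215,24,15)&(P[...,2]>.015)
p=P[m]; print("flux",len(p),rect(p),np.nanmax(p[:,2]))
q=P[m&red]; print("cap",q.mean(0),rect(q), np.percentile(q[:,2],95))
b=P[m&~red&(P[...,2]>.04)]; print("body",b.mean(0),rect(b))
for n in("top","side"):
    Q=np.load(n+".npy"); J=cv2.imread(f"pics/{n}0.png"); h=cv2.cvtColor(J,cv2.COLOR_BGR2HSV)
    r=((h[...,0]<8)|(h[...,0]>172))&(h[...,1]>130)
    X=Q[...,0];Y=Q[...,1];Z=Q[...,2]
    s=r&(Z>.11)&(Z<.15)&(X>.3)&(X<.65)&(Y<-.05); print(n,"sparecap",Q[s].mean(0) if s.any() else 0, s.sum())
    bl=(h[...,0]>100)&(h[...,0]<125)&(h[...,1]>120)&(X>.3)&(X<.6)&(Y<0)&(Z>.145)&(Z<.175)
    w=Q[bl]; print("panel top",len(w),rect(w),np.percentile(w[:,2],90)); 
    print([np.round(w[w[:,1]<y+.01][:, :2][w[w[:,1]<y+.01][:,1]>y-.01].mean(0),3) for y in np.linspace(w[:,1].min()+.015,w[:,1].max()-.015,5)])
Q=np.load("top.npy");X=Q[...,0];Y=Q[...,1];Z=Q[...,2]
s=(Z>.165)&(Z<.175)&(Y<0)&(X>.4); print("unit",rect(Q[s]))
s=(Z>.125)&(Z<.15)&(X>.3)&(X<.5)&(Y<-.05)&(hsv[...,1]<90); print("handle?",rect(Q[s]),Q[s].mean(0))
s=(Z>.1)&(Z<.115)&(X>.4)&(X<.65)&(Y<0); w=Q[s]; print("walls",rect(w))
# neighbours of bottle
for l in("meter","tape_roll","brush_cup","wire_brush"):
    capture("top") if l=="meter" else 0
    for r in spotter.tip_of("top",l)[:1]:
        x=r["location"];print(l,P[int(x[1]*384),int(x[0]*512)])
E
```

```text
flux 477 (array([504.,  82.]), array([115.,  52.]), 78.2) 0.05870182513578226
cap [0.51244822 0.12619768 0.03830933] (array([513., 127.]), array([22., 28.]), 77.7) 0.04348415555547536
body [0.50048943 0.06545344 0.05132695] (array([502.,  70.]), array([91., 52.]), 78.1)
top sparecap [ 0.54812401 -0.20278418  0.13229469] 87
panel top 334 (array([ 494., -256.]), array([243.,  13.]), 82.9) 0.162815922607201
[array([ 0.479, -0.361]), array([ 0.487, -0.309]), array([ 0.494, -0.255]), array([ 0.501, -0.203]), array([ 0.506, -0.151])]
side sparecap [ 0.54497913 -0.20828316  0.1316657 ] 115
panel top 392 (array([ 490., -260.]), array([244.,  12.]), 82.9) 0.16296606549684917
[array([ 0.476, -0.366]), array([ 0.484, -0.313]), array([ 0.491, -0.259]), array([ 0.496, -0.206]), array([ 0.504, -0.154])]
unit (array([ 730., -211.]), array([402., 466.]), 82.3)
handle? (array([ 468., -255.]), array([126.,  40.]), 83.0) [ 0.45870652 -0.25370821  0.14197357]
walls (array([ 575., -261.]), array([232., 177.]), 83.0)
meter [0.53421706 0.2867304  0.04305095]
tape_roll [0.67886903 0.15372565 0.00068809]
brush_cup [0.73119569 0.00670882 0.13259071]
wire_brush [0.34421073 0.17082298 0.01409765]  File "<stdin>", line 2
    from spotter import x if False else None
                          ^^
SyntaxError: invalid syntax
```

Request:
drive_tool(
  moves=[
    [0.8, [-46, -29, 9], 86],
    [0.8, [-46, -29, 9], 86],
    [0.8, [-46, -29, 9], 86],
    [0.8, [-46, -29, 9], 86],
    [0.8, [-46, -29, 9], 86],
    [0.8, [-46, -29, 9], 86],
    [0.8, [-46, -29, 9], 86],
    [0.8, [-46, -29, 9], 86],
    [0.8, [-46, -29, 9], 86],
    [0.8, [-46, -29, 9], 86],
  ],
  grip_force=20,
)

```text
time_s: 1.58
eef_pos: [0.4244, 0.2243, 0.1632]
tool_rot: [[-0.045, 0.999, 0.001], [0.999, 0.045, 0.0], [0.0, 0.001, -1.0]]
wrist_force: [-0.0, 2.1, 0.2]
grip_width: 0.797
grip_force: 0.0
```

```bash
cat > g.py <<'E'
import sys; from h import *
# usage: g.py x y z yaw_of_tool_y_deg -> shift cm, turn
o=telemetry.get_obs(); R=np.array(o["tool_rot"]); p=np.array(o["eef_pos"])
print("t",round(o["time_s"],2),"p",p.round(4),"yaw",round(np.degrees(np.arctan2(R[1,1],R[0,1])),1),"F",np.round(o["wrist_force"],1),"grip",round(o["grip_width"],3),round(float(o["grip_force"]),1))
if len(sys.argv)>4:
    t=np.array([float(a) for a in sys.argv[1:4]])
    y=np.degrees(np.arctan2(R[1,1],R[0,1])); print("cm",np.round(R.T@(t-p)*100,2),"turn",round((y-float(sys.argv[4])+180)%360-180,1))
E
python3 g.py .513 .127 .12 -11.8
```

```text
t 1.58 p [0.4244 0.2243 0.1632] yaw 2.6 F [-0.   2.1  0.2] grip 0.797 0.0
cm [-10.12   8.41   4.32] turn 14.4
```

Request:
drive_tool(
  moves=[
    [0.8, [-8, 7, 3], 12],
    [0.8, [-8, 7, 3], 12],
    [0.8, [-8, 7, 3], 12],
    [0.8, [-8, 7, 3], 12],
    [0.8, [-8, 7, 3], 12],
    [0.8, [-8, 7, 3], 12],
  ],
)

```text
time_s: 2.08
eef_pos: [0.497, 0.1501, 0.1333]
tool_rot: [[0.158, 0.988, -0.0], [0.988, -0.158, 0.0], [0.0, -0.0, -1.0]]
wrist_force: [-1.0, 0.1, -0.0]
grip_width: 0.798
grip_force: 0.0
```

```bash
python3 g.py .513 .127 .12 -11.8; python3 - <<'E'
from h import *
I,d,P=cloud("wrist"); cv2.imwrite("pics/w1.png",I)
h=cv2.cvtColor(I,cv2.COLOR_BGR2HSV); r=((h[...,0]<8)|(h[...,0]>172))&(h[...,1]>120)&(P[...,2]>.01)
print(r.sum(),np.nanmean(P[r],0)); q=P[r]
print(cv2.minAreaRect((q[:,:2]*1000).astype(np.float32)))
m=(P[...,2]>.044)&(P[...,2]<.06)&(np.abs(P[...,0]-.5)<.06)&(np.abs(P[...,1]-.07)<.08)
print(m.sum(),cv2.minAreaRect((P[m][:,:2]*1000).astype(np.float32)) if m.sum()>5 else 0)
E
```

```text
t 2.08 p [0.497  0.1501 0.1333] yaw -9.1 F [-1.   0.1 -0. ] grip 0.798 0.0
cm [-2.03  1.94  1.33] turn 2.7
1632 [0.51730811 0.13299647 0.03684487]
((514.2631225585938, 112.55770874023438), (105.86714172363281, 366.3662109375), 28.901248931884766)
4877 ((499.9637145996094, 75.00205993652344), (99.57568359375, 52.68592071533203), 78.57950592041016)
```

View pics/w1.png

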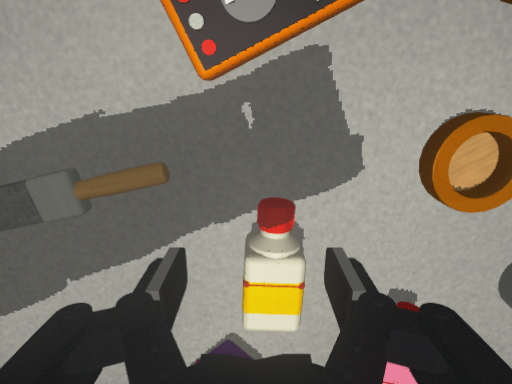

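The wrist picture shows the yellow-label bottle between the fingers, with its cap at (276,215) and its body at (274,290), well aligned with the fingers.

```bash
python3 - <<'E'
from h import *
I,d,P=cloud("wrist")
h=cv2.cvtColor(I,cv2.COLOR_BGR2HSV); r=((h[...,0]<8)|(h[...,0]>172))&(h[...,1]>120)&(P[...,2]>.022)
b=np.zeros_like(r); b[195:240,250:302]=1; q=P[r&b]
print(q.mean(0),cv2.minAreaRect((q[:,:2]*1000).astype(np.float32)))
E
python3 g.py .513 .127 .006 -11.6
```

```text
[0.50990711 0.12981189 0.03679158] ((510.2177429199219, 126.8432388305664), (24.448442459106445, 32.16336441040039), 78.72763061523438)
t 2.18 p [0.4969 0.1506 0.1337] yaw -9.0 F [ 0.8 -0.1 -0.3] grip 0.803 0.0
cm [-2.09  1.95 12.77] turn 2.6
```

Request:
drive_tool(
  moves=[
    [0.8, [-2.1, 1.8, 4], 2.6],
    [0.8, [-2.1, 1.8, 8], 2.6],
    [0.8, [-2.1, 1.8, 11], 2.6],
    [0.8, [-2.1, 1.8, 12.7], 2.6],
    [0.8, [-2.1, 1.8, 12.7], 2.6],
    [0, [-2.1, 1.8, 12.7], 2.6],
    [0, [-2.1, 1.8, 12.7], 2.6],
    [0, [-2.1, 1.8, 12.7], 2.6],
    [0, [-2.1, 1.8, 12.7], 2.6],
    [0, [-2.1, 1.8, 12.7], 2.6],
  ],
  grip_force=20,
)

```text
time_s: 3.02
eef_pos: [0.5127, 0.1268, 0.0079]
tool_rot: [[0.202, 0.979, 0.003], [0.979, -0.202, 0.001], [0.002, 0.003, -1.0]]
wrist_force: [-0.6, 3.0, 6.5]
grip_width: 0.343
grip_force: 21.9
```

```bash
python3 g.py .511 .127 .006 -11.6
```

```text
t 3.02 p [0.5127 0.1268 0.0079] yaw -11.7 F [-0.6  3.   6.5] grip 0.343 21.9
cm [-0.01 -0.17  0.19] turn -0.1
```

Request:
drive_tool(
  moves=[
    [0, [-0.1, 0, -0.9], 0],
    [0, [-0.6, 0, -1.7], 0],
    [0, [-1.0, 0, -2.6], 0],
    [0, [-1.5, 0, -3.4], 0],
    [0, [-2.1, 0, -4.1], 0],
    [0, [-2.7, 0, -4.8], 0],
    [0, [-2.7, 0, -4.8], 0],
    [0, [-2.7, 0, -4.8], 0],
  ],
)

```text
time_s: 3.68
eef_pos: [0.5065, 0.0994, 0.0546]
tool_rot: [[0.203, 0.979, 0.001], [0.979, -0.203, 0.0], [0.0, 0.001, -1.0]]
wrist_force: [-0.2, -1.0, -2.2]
grip_width: 0.345
grip_force: 21.1
```

```bash
cat > look.py <<'E'
import sys; from h import *
I,d,P=cloud("side"); T=camera_info("side"); 
o=telemetry.get_obs(); p=np.array(o["eef_pos"]); 
M=np.linalg.inv(T["world_from_camera"])@np.append(p+[0,0,.0],1); K=T["mtx"]; u=K[0][2]+K[0][0]*M[0]/-M[2]; v=K[1][2]+K[1][1]*M[1]/M[2]
u,v=int(u),int(v); c=I[max(v-50,0):v+50,max(u-60,0):u+60]; cv2.imwrite(sys.argv[1],cv2.resize(c,None,fx=5,fy=5,interpolation=cv2.INTER_CUBIC)); print(u,v)
E
python3 look.py pics/k1.png; python3 g.py
```

```text
241 201
t 3.73 p [0.5062 0.0996 0.0542] yaw -11.7 F [-0.8 -0.4 -1.6] grip 0.342 21.1
```

View pics/k1.png

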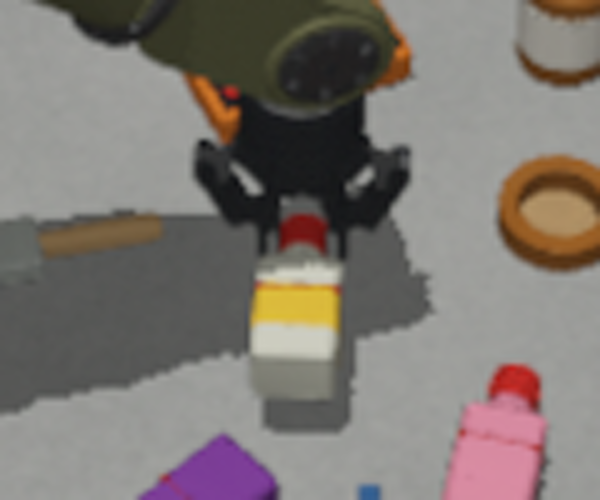

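The side view shows the bottle hanging from the cap at (303,232), with its shadow separated from it, so it is probably off the bench. I'll measure its tilt from the depth image.

```bash
cat > tilt.py <<'E'
from h import *
from scipy.ndimage import binary_erosion
a=np.array([.203,.979,0])
o=telemetry.get_obs(); p=np.array(o["eef_pos"])
I,d,P=cloud("side"); h=cv2.cvtColor(I,cv2.COLOR_BGR2HSV)
near=np.nan_to_num(np.linalg.norm(P-p-[0,0,.015],axis=-1),nan=9)<.13
yel=near&(h[...,0]>18)&(h[...,0]<35)&(h[...,1]>120)
q=P[yel]; c=q.mean(0); n=np.linalg.svd(q-c)[2][2]
print("label",yel.sum(),c.round(3),"normal",n.round(2))
# profile along bottle axis plane: (s along a rel to TCP, z)
lat=np.array([.979,-.203,0]); D=P-p
m=near&(np.abs(D@lat)<.015)&(h[...,2]>80)&(P[...,2]>.005)
s=(D@a)[m]; z=P[m][:,2]; hh=h[m]
ix=np.argsort(-z)
for i in ix[::max(1,len(ix)//22)]: print(np.round([s[i]*1000,z[i]*1000]),hh[i], end=' ')
print(); print("F",o["wrist_force"],"z",p[2])
E
python3 tilt.py
```

```text
label 133 [0.492 0.033 0.096] normal [-0.09 -0.05 -1.  ]
[-56. 103.] [ 19  72 195] [-99. 100.] [ 30  16 204] [-43.  99.] [ 30  19 160] [-105.   99.] [ 30  17 194] [-101.   98.] [ 30  15 203] [-82.  98.] [ 23 137 216] [-37.  97.] [ 30  21 123] [-55.  97.] [ 21 190 205] [-63.  96.] [ 24 185 219] [-32.  96.] [ 33  21 108] [-42.  95.] [ 28  16 203] [-87.  95.] [ 30  15 204] [-31.  94.] [ 33  21 111] [-106.   91.] [ 33  21 131] [-109.   88.] [ 30  20 129] [-4. 85.] [  1 207 112] [-3. 84.] [  1 208 108] [-18.  82.] [ 21  33 109] [-15.  79.] [ 33  20 113] [-106.   75.] [ 30  22 130] [-104.   66.] [ 30  18 126] [-105.   58.] [ 33  22 130] [-103.   48.] [ 30  19 118] 
F [-0.77443093 -0.39628461 -1.59114783] z 0.054198948683523714
```

The bottle is still level and held rigidly; the pad friction beats gravity. I'll set it back down and re-grip only the last few mm of the cap, so the contact patch is short and the bottle can swing down.

Request:
drive_tool(
  moves=[
    [0, [0, 0, 2], 0],
    [0, [0, 0, 3.8], 0],
    [0, [0, 0, 4.7], 0],
    [0, [0, 0, 4.7], 0],
    [0.55, [0, 0, 4.7], 0],
    [0.55, [0, 0, 4.7], 0],
    [0.55, [1.7, 0, 4.7], 0],
    [0.55, [1.7, 0, 4.7], 0],
    [0, [1.7, 0, 4.7], 0],
    [0, [1.7, 0, 4.7], 0],
  ],
  grip_force=20,
)

```text
time_s: 4.62
eef_pos: [0.5099, 0.1163, 0.0077]
tool_rot: [[0.202, 0.979, 0.001], [0.979, -0.202, 0.0], [0.0, 0.001, -1.0]]
wrist_force: [0.2, 3.2, 2.8]
grip_width: 0.332
grip_force: 19.5
```

Request:
drive_tool(
  moves=[
    [0, [0, 0, 0], 0],
    [0, [0, 0, 0], 0],
    [0, [0, 0, -1.5], 0],
    [0, [0, 0, -4], 0],
    [0, [0, 0, -7], 0],
    [0, [0, 0, -9], 0],
    [0, [0, 0, -9], 0],
    [0, [0, 0, -9], 0],
  ],
)

```text
time_s: 5.28
eef_pos: [0.5098, 0.1161, 0.0975]
tool_rot: [[0.203, 0.979, 0.001], [0.979, -0.203, -0.0], [0.0, 0.001, -1.0]]
wrist_force: [0.6, -0.1, -1.7]
grip_width: 0.333
grip_force: 20.9
```

```bash
python3 tilt.py; python3 g.py
```

```text
label 144 [0.494 0.047 0.063] normal [-0.16 -0.89  0.43]
[-18. 179.] [60  6 92] [-26. 122.] [  1 210 120] [-14. 118.] [  1 210 102] [-28. 115.] [  1 208 115] [-26. 112.] [  1 202 110] [-34. 107.] [  4 100 123] [-25. 101.] [  2 140 100] [-46.  97.] [ 30  17 200] [-55.  95.] [ 30  17 196] [-39.  93.] [ 32  17 206] [-49.  91.] [ 30  17 200] [-59.  88.] [ 32  18 184] [-59.  84.] [ 30  18 183] [-67.  79.] [ 21 121 187] [-67.  74.] [ 20 197 179] [-67.  69.] [ 24 190 199] [-75.  64.] [ 23 190 196] [-83.  60.] [ 23 177 192] [-78.  53.] [ 23 184 195] [-76.  49.] [ 23 155 193] [-82.  43.] [ 30  18 180] [-90.  38.] [ 30  18 152] [-87.  33.] [ 30  19 150] 
F [ 0.58776891 -0.1383082  -1.73241934] z 0.09748843579754468
t 5.33 p [0.5093 0.1161 0.0964] yaw -11.7 F [-0.7 -0.2 -2.4] grip 0.337 20.8
```

The bottle has swung about 65°. Next I touch the foot's edge to the bench and drag it backward to bring it upright.

Request:
drive_tool(
  moves=[
    [0, [0, 0, 0.3], 0],
    [0, [0, 0, 0.5], 0],
    [0, [0, 0, 0.5], 0],
  ],
)

```text
time_s: 5.58
eef_pos: [0.5102, 0.1171, 0.0921]
tool_rot: [[0.202, 0.979, 0.001], [0.979, -0.202, 0.001], [0.001, 0.001, -1.0]]
wrist_force: [-1.3, 5.4, 11.7]
grip_width: 0.337
grip_force: 22.3
```

```bash
python3 g.py; python3 tilt.py | head -1
```

```text
t 5.58 p [0.5102 0.1171 0.0921] yaw -11.7 F [-1.3  5.4 11.7] grip 0.337 22.3
label 143 [0.494 0.046 0.059] normal [ 0.18  0.92 -0.35]
```

Request:
drive_tool(
  moves=[
    [0, [-0.6, 0, 0], 0],
    [0, [-1.3, 0, 0], 0],
    [0, [-2.0, 0, 0], 0],
    [0, [-2.7, 0, 0.1], 0],
    [0, [-3.4, 0, 0.2], 0],
    [0, [-4.0, 0, 0.25], 0],
    [0, [-4.0, 0, 0.25], 0],
  ],
)

```text
time_s: 6.22
eef_pos: [0.5014, 0.0765, 0.089]
tool_rot: [[0.203, 0.979, -0.001], [0.979, -0.203, -0.0], [-0.0, -0.001, -1.0]]
wrist_force: [-1.8, 0.9, 7.5]
grip_width: 0.33
grip_force: 19.8
```

```bash
python3 g.py; python3 tilt.py; python3 look.py pics/k2.png
```

```text
t 6.22 p [0.5014 0.0765 0.089 ] yaw -11.7 F [-1.8  0.9  7.5] grip 0.33 19.8
label 105 [0.492 0.027 0.044] normal [-0.1  -0.93 -0.35]
[-22. 167.] [ 40   6 119] [-23. 120.] [  0 212 112] [-25. 118.] [  1 211 115] [ -8. 116.] [  1 187 109] [  0. 115.] [  1 138 102] [-13. 113.] [  1 211 111] [-16. 107.] [  1 178 103] [-31. 100.] [  3 120 115] [-28.  92.] [ 15  39 118] [-27.  90.] [ 30  21 124] [-24.  87.] [ 30  21 121] [-38.  84.] [ 30  16 201] [-46.  81.] [ 30  16 173] [-44.  77.] [ 30  18 171] [-51.  70.] [ 32  22 152] [-54.  64.] [ 18 199 156] [-53.  59.] [ 21 197 154] [-51.  49.] [ 23 195 165] [-53.  42.] [ 23 196 161] [-56.  35.] [ 22 136 156] [-55.  27.] [ 26  30 144] [-57.  20.] [ 30  21 148] [-77.   5.] [ 40   5 157] 
F [-1.80527053  0.92382161  7.53267054] z 0.08902305250593548
240 201
```

View pics/k2.png

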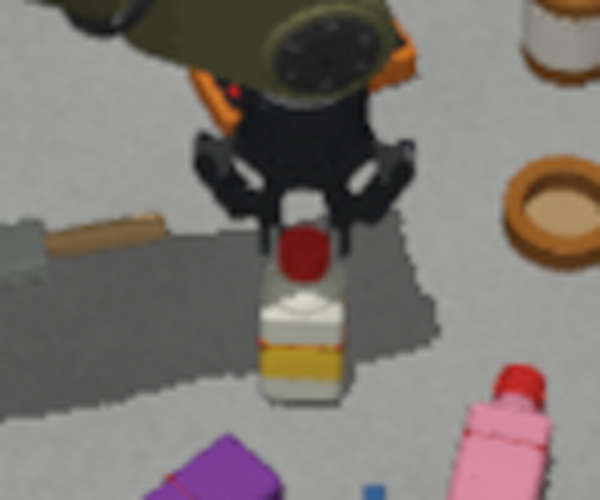

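The bottle stands nearly upright, cap at (303,252) and foot at (300,395), with the pads on the cap's far edge. I'll let it settle on the bench and re-grip it centred.

Request:
drive_tool(
  moves=[
    [0, [0, 0, -0.05], 0],
    [0.5, [0, 0, -0.05], 0],
    [0.5, [0, 0, -0.05], 0],
    [0.7, [0, 0, -0.05], 0],
    [0.7, [0, 0, -0.05], 0],
    [0.7, [0, 0, -2], 0],
    [0.7, [0, 0, -6], 0],
    [0.7, [0, 0, -9], 0],
    [0.7, [0, 0, -9], 0],
    [0.7, [0, 0, -9], 0],
  ],
)

```text
time_s: 7.15
eef_pos: [0.5022, 0.0773, 0.1811]
tool_rot: [[0.202, 0.979, 0.003], [0.979, -0.202, 0.0], [0.001, 0.003, -1.0]]
wrist_force: [0.6, 0.7, -0.2]
grip_width: 0.699
grip_force: 0.0
```

```bash
python3 g.py; python3 - <<'E'
from h import *
for n in("wrist","top","side"):
    I,d,P=cloud(n); h=cv2.cvtColor(I,cv2.COLOR_BGR2HSV)
    if n=="wrist": cv2.imwrite("pics/w2.png",I)
    near=np.nan_to_num(np.hypot(P[...,0]-.496,P[...,1]-.05),nan=9)<.06
    r=near&((h[...,0]<8)|(h[...,0]>172))&(h[...,1]>120)&(P[...,2]>.1)&(P[...,2]<.125)
    q=P[r]; print(n,len(q), q.mean(0) if len(q) else 0, cv2.minAreaRect((q[:,:2]*1000).astype(np.float32)) if len(q)>3 else 0, np.percentile(q[:,2],[5,50,95]) if len(q) else 0)
    if n=="wrist":
        b=near&(P[...,2]>.06)&(P[...,2]<.09); q=P[b]; print(cv2.minAreaRect((q[:,:2]*1000).astype(np.float32)))
E
```

```text
t 7.15 p [0.5022 0.0773 0.1811] yaw -11.7 F [ 0.6  0.7 -0.2] grip 0.699 0.0
wrist 1405 [0.49347995 0.04933017 0.11385374] ((492.7724304199219, 46.73106002807617), (31.157752990722656, 30.626422882080078), 89.69146728515625) [0.10362887 0.11545385 0.11656563]
((493.1337585449219, 47.30438232421875), (50.793766021728516, 51.90925598144531), 78.03656768798828)
top 0 0 0 0
side 87 [0.4924306  0.03967665 0.11242462] ((492.48779296875, 41.86394500732422), (29.330909729003906, 27.295284271240234), 48.66669464111328) [0.10235393 0.11379438 0.11739518]
```

View pics/w2.png

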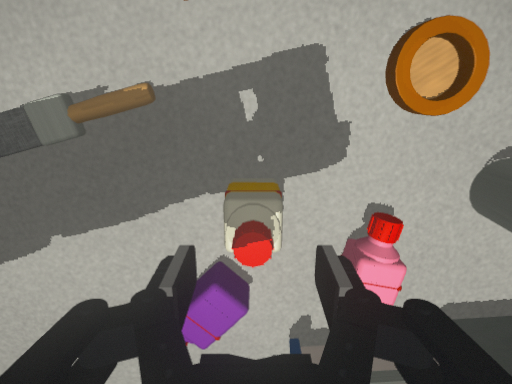

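The bottle now stands upright on the bench, with its cap at (253,243) in the wrist picture, at about (0.493, 0.047).

```bash
python3 g.py .493 .047 .084 -11.9
```

```text
t 7.3 p [0.5011 0.0772 0.1786] yaw -11.7 F [-0.3 -0.2  0.6] grip 0.699 0.0
cm [-3.12 -0.17  9.46] turn 0.2
```

Request:
drive_tool(
  moves=[
    [0.7, [-3.1, -0.2, 0], 0],
    [0.7, [-3.1, -0.2, 3], 0],
    [0.7, [-3.1, -0.2, 6], 0],
    [0.7, [-3.1, -0.2, 8.5], 0],
    [0.7, [-3.1, -0.2, 9.4], 0],
    [0.7, [-3.1, -0.2, 9.4], 0],
    [0, [-3.1, -0.2, 9.4], 0],
    [0, [-3.1, -0.2, 9.4], 0],
    [0, [-3.1, -0.2, 9.4], 0],
    [0, [-3.1, -0.2, 9.4], 0],
  ],
  grip_force=25,
)

```text
time_s: 8.13
eef_pos: [0.4941, 0.0474, 0.0871]
tool_rot: [[0.202, 0.979, 0.002], [0.979, -0.202, 0.0], [0.001, 0.002, -1.0]]
wrist_force: [-1.9, 0.4, 6.6]
grip_width: 0.339
grip_force: 24.8
```

```bash
python3 g.py .493 .047 .084 -11.9
```

```text
t 8.13 p [0.4941 0.0474 0.0871] yaw -11.7 F [-1.9  0.4  6.6] grip 0.339 24.8
cm [-0.06 -0.1   0.31] turn 0.2
```

Request:
drive_tool(
  moves=[
    [0, [0, 0, -1], 0],
    [0, [0, 0, -3], 0],
    [0, [0, 0, -6], 0],
    [0, [0, 0, -9], 0],
    [0, [0, 0, -12], 0],
    [0, [0, 0, -15], 0],
    [0, [0, 0, -17.5], 0],
    [0, [0, 0, -19], 0],
    [0, [0, 0, -19], 0],
    [0, [0, 0, -19], 0],
  ],
  grip_force=40,
)

```text
time_s: 8.97
eef_pos: [0.4933, 0.0473, 0.2762]
tool_rot: [[0.202, 0.979, 0.001], [0.979, -0.202, 0.0], [0.0, 0.001, -1.0]]
wrist_force: [0.1, 0.9, -2.9]
grip_width: 0.336
grip_force: 39.9
```

```bash
python3 g.py .569 -.318 .275 -7.1
```

```text
t 8.97 p [0.4933 0.0473 0.2762] yaw -11.7 F [ 0.1  0.9 -2.9] grip 0.336 39.9
cm [-34.24  14.81   0.13] turn -4.6
```

Request:
drive_tool(
  moves=[
    [0, [-1.5, 0.6, 0], 0],
    [0, [-5, 2.2, 0], 0],
    [0, [-9, 4, 0], -1],
    [0, [-13, 5.6, 0], -2],
    [0, [-17, 7.4, 0], -3],
    [0, [-21, 9.1, 0], -4],
    [0, [-25, 10.8, 0], -4.6],
    [0, [-29, 12.5, 0], -4.6],
    [0, [-32, 13.8, 0], -4.6],
    [0, [-33.5, 14.5, 0], -4.6],
  ],
)

```text
time_s: 9.8
eef_pos: [0.5668, -0.3143, 0.273]
tool_rot: [[0.126, 0.992, -0.003], [0.992, -0.126, 0.001], [0.001, -0.003, -1.0]]
wrist_force: [0.1, -0.0, -2.6]
grip_width: 0.333
grip_force: 40.0
```

Request:
drive_tool(
  moves=[
    [0, [0, 0, 0], 0],
    [0, [0, 0, 0], 0],
    [0, [0, 0, 0], 0],
  ],
)

```text
time_s: 10.05
eef_pos: [0.5674, -0.3094, 0.2745]
tool_rot: [[0.123, 0.992, -0.002], [0.992, -0.123, 0.001], [0.001, -0.002, -1.0]]
wrist_force: [0.6, 0.7, -0.9]
grip_width: 0.334
grip_force: 40.1
```

```bash
python3 g.py .569 -.318 .15 -7.1; python3 - <<'E'
from h import *
I,d,P=cloud("side"); cv2.imwrite("pics/s3.png",cv2.resize(I[160:380,190:440],None,fx=2.7,fy=2.7,interpolation=cv2.INTER_CUBIC))
h=cv2.cvtColor(I,cv2.COLOR_BGR2HSV); X,Y,Z=P[...,0],P[...,1],P[...,2]
bl=(h[...,0]>100)&(h[...,0]<125)&(h[...,1]>120)&(X>.3)&(X<.6)&(Y<0)&(Z>.145)&(Z<.175); print(cv2.minAreaRect((P[bl][:,:2]*1000).astype(np.float32)))
E
```

```text
t 10.05 p [ 0.5674 -0.3094  0.2745] yaw -7.1 F [ 0.6  0.7 -0.9] grip 0.334 40.1
cm [-0.85  0.29 12.45] turn 0.0
((489.64556884765625, -259.94622802734375), (241.2654266357422, 11.574541091918945), 82.97479248046875)
```

View pics/s3.png

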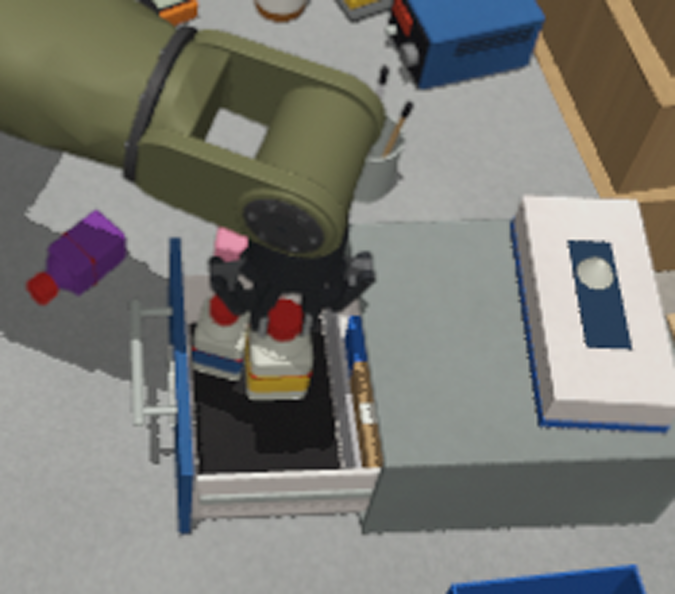

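The bottle hangs upright over the bay, cap at (285,318), in front of and clear of the spare bottle at (222,335). I'll lower it now.

Request:
drive_tool(
  moves=[
    [0, [-0.9, 0.3, 1], 0],
    [0, [-0.9, 0.3, 3], 0],
    [0, [-0.9, 0.3, 5.5], 0],
    [0, [-0.9, 0.3, 8], 0],
    [0, [-0.9, 0.3, 10.5], 0],
    [0, [-0.9, 0.3, 13], 0],
    [0, [-0.9, 0.3, 15], 0],
    [0, [-0.9, 0.3, 16], 0],
    [0, [-0.9, 0.3, 16.2], 0],
    [0, [-0.9, 0.3, 16.2], 0],
  ],
)

```text
time_s: 10.93
eef_pos: [0.5695, -0.3193, 0.1137]
tool_rot: [[0.123, 0.992, -0.0], [0.992, -0.123, 0.0], [0.0, -0.0, -1.0]]
wrist_force: [0.1, -0.0, -1.2]
grip_width: 0.335
grip_force: 40.1
```

Request:
drive_tool(
  moves=[
    [0, [0, 0, 0.2], 0],
    [0, [0, 0, 0.4], 0],
    [0, [0, 0, 0.6], 0],
    [0, [0, 0, 0.6], 0],
  ],
)

```text
time_s: 11.27
eef_pos: [0.5695, -0.3194, 0.1079]
tool_rot: [[0.123, 0.992, 0.0], [0.992, -0.123, -0.0], [-0.0, 0.0, -1.0]]
wrist_force: [-0.3, 0.8, -2.2]
grip_width: 0.332
grip_force: 40.1
```

```bash
python3 g.py .569 -.318 .106 -7.1
```

```text
t 11.27 p [ 0.5695 -0.3194  0.1079] yaw -7.1 F [-0.3  0.8 -2.2] grip 0.332 40.1
cm [ 0.14 -0.07  0.19] turn 0.0
```

Not yet touching; I'll go down in small steps.

Request:
drive_tool(
  moves=[
    [0, [0, 0, 0.1], 0],
    [0, [0, 0, 0.2], 0],
    [0, [0, 0, 0.2], 0],
    [0, [0, 0, 0.2], 0],
  ],
)

```text
time_s: 11.6
eef_pos: [0.5697, -0.3196, 0.1063]
tool_rot: [[0.123, 0.992, 0.001], [0.992, -0.123, -0.001], [-0.0, 0.001, -1.0]]
wrist_force: [-0.7, -1.0, 3.6]
grip_width: 0.337
grip_force: 40.4
```

Request:
drive_tool(
  moves=[
    [0, [0, 0, 0.1], 0],
    [0, [0, 0, 0.1], 0],
    [0, [0, 0, 0.1], 0],
  ],
)

```text
time_s: 11.85
eef_pos: [0.5701, -0.3197, 0.1063]
tool_rot: [[0.123, 0.992, 0.002], [0.992, -0.123, -0.001], [-0.001, 0.002, -1.0]]
wrist_force: [-1.2, 1.1, 8.9]
grip_width: 0.337
grip_force: 41.1
```

Contact is made, so I release and rise.

Request:
drive_tool(
  moves=[
    [0.45, [0, 0, -0.1], 0],
    [0.55, [0, 0, -0.1], 0],
    [0.55, [0, 0, -0.1], 0],
    [0.55, [0, 0, -0.1], 0],
    [0.55, [0, 0, -2], 0],
    [0.55, [0, 0, -5], 0],
    [0.55, [0, 0, -8.5], 0],
    [0.55, [0, 0, -12], 0],
    [0.55, [0, 0, -15], 0],
    [0.55, [0, 0, -15], 0],
  ],
)

```text
time_s: 12.68
eef_pos: [0.5707, -0.3202, 0.2619]
tool_rot: [[0.123, 0.992, 0.008], [0.992, -0.123, -0.005], [-0.004, 0.009, -1.0]]
wrist_force: [-0.2, 0.6, 0.5]
grip_width: 0.55
grip_force: 0.0
```

```bash
cat > dr.py <<'E'
from h import *
for n in("side","wrist"):
    I,d,P=cloud(n); h=cv2.cvtColor(I,cv2.COLOR_BGR2HSV); X,Y,Z=P[...,0],P[...,1],P[...,2]
    g=(X>.4)&(X<.95)&(Y<-.1)&(Y>-.45)
    r=(g&((h[...,0]<8)|(h[...,0]>172))&(h[...,1]>130)&(Z>.12)&(Z<.145)).astype(np.uint8)
    k,L,S,C=cv2.connectedComponentsWithStats(r)
    for j in range(1,k):
        if S[j,4]>20: print(n,"cap",S[j,4],P[L==j].mean(0).round(3),P[L==j][:,2].max().round(3))
    bl=(h[...,0]>100)&(h[...,0]<125)&(h[...,1]>120)&(X>.3)&(X<.8)&(Y<0)&(Z>.145)&(Z<.168)
    if bl.sum()>30: print(n,"panel",bl.sum(),cv2.minAreaRect((P[bl][:,:2]*1000).astype(np.float32)))
    if n=="side": cv2.imwrite("pics/d.png",I)
E
python3 dr.py; python3 g.py .42 -.249 .26 -7.1
```

```text
side cap 129 [ 0.568 -0.325  0.133] 0.139
side panel 378 ((490.30438232421875, -260.87298583984375), (241.2474365234375, 11.768839836120605), 82.93138122558594)
wrist cap 1314 [ 0.547 -0.203  0.134] 0.137
wrist cap 922 [ 0.569 -0.319  0.134] 0.137
wrist panel 3130 ((571.8457641601562, -284.7389831542969), (206.7171173095703, 177.31492614746094), 82.67959594726562)
t 12.78 p [ 0.5696 -0.3195  0.2555] yaw -7.1 F [ 0.4  0.7 -0.7] grip 0.549 0.0
cm [  5.16 -15.72  -0.48] turn 0.0
```

Both bottles stand in the bay. Next I shut the fingers and go round in front of the handle, then down.

```bash
python3 g.py .405 -.248 .26 -7.1
```

```text
t 12.78 p [ 0.5696 -0.3195  0.2555] yaw -7.1 F [ 0.4  0.7 -0.7] grip 0.549 0.0
cm [  5.07 -17.22  -0.48] turn 0.0
```

Request:
drive_tool(
  moves=[
    [0.3, [1, -4, -0.5], 0],
    [0, [2, -8, -0.5], 0],
    [0, [3.5, -12, -0.5], 0],
    [0, [5, -16, -0.5], 0],
    [0, [5.1, -17.2, -0.5], 0],
    [0, [5.1, -17.2, -0.5], 0],
    [0, [5.1, -17.2, 4], 0],
    [0, [5.1, -17.2, 8], 0],
    [0, [5.1, -17.2, 12], 0],
    [0, [5.1, -17.2, 14], 0],
  ],
)

```text
time_s: 13.62
eef_pos: [0.4033, -0.2463, 0.1092]
tool_rot: [[0.123, 0.992, -0.006], [0.992, -0.123, 0.004], [0.003, -0.006, -1.0]]
wrist_force: [-0.0, -0.1, -0.1]
grip_width: -0.0
grip_force: 0.0
```

Request:
drive_tool(
  moves=[
    [0, [0, 0, 0], 0],
    [0, [0, 0.3, 0], 0],
    [0, [0, 0.8, 0], 0],
    [0, [0, 1.2, 0], 0],
    [0, [0, 1.6, 0], 0],
    [0, [0, 2, 0], 0],
  ],
)

```text
time_s: 14.12
eef_pos: [0.4259, -0.2504, 0.1157]
tool_rot: [[0.123, 0.992, 0.001], [0.992, -0.123, -0.001], [-0.001, 0.002, -1.0]]
wrist_force: [-0.0, -0.9, 0.3]
grip_width: -0.003
grip_force: 0.0
```

```bash
python3 g.py; python3 dr.py
```

```text
t 14.12 p [ 0.4259 -0.2504  0.1157] yaw -7.1 F [-0.  -0.9  0.3] grip -0.003 0.0
side cap 105 [ 0.546 -0.208  0.132] 0.138
side cap 130 [ 0.568 -0.325  0.133] 0.14
side panel 381 ((490.63226318359375, -258.40972900390625), (243.7045135498047, 11.600570678710938), 82.93525695800781)
wrist cap 1561 [ 0.534 -0.202  0.128] 0.136
wrist cap 335 [ 0.555 -0.319  0.124] 0.129
wrist panel 19927 ((482.89361572265625, -211.05740356445312), (124.20614624023438, 41.64908981323242), 82.06768035888672)
```

Now I push slowly, at about 60 mm/s.

Request:
drive_tool(
  moves=[
    [0, [0, 0.2, 0], 0],
    [0, [0, 0.4, 0], 0],
    [0, [0, 0.7, 0], 0],
    [0, [0, 1.0, 0], 0],
    [0, [0, 1.4, 0], 0],
    [0, [0, 1.8, 0], 0],
    [0, [0, 2.2, 0], 0],
    [0, [0, 2.6, 0], 0],
    [0, [0, 3.0, 0], 0],
    [0, [0, 3.4, 0], 0],
  ],
)

```text
time_s: 15.05
eef_pos: [0.4591, -0.2543, 0.1147]
tool_rot: [[0.123, 0.992, -0.0], [0.992, -0.123, -0.0], [-0.0, -0.0, -1.0]]
wrist_force: [-2.6, -0.6, 1.6]
grip_width: 0.003
grip_force: 1.2
```

```bash
python3 g.py; python3 dr.py | grep side
```

```text
t 15.05 p [ 0.4591 -0.2543  0.1147] yaw -7.1 F [-2.6 -0.6  1.6] grip 0.003 1.2
side cap 106 [ 0.572 -0.211  0.132] 0.139
side cap 130 [ 0.595 -0.328  0.133] 0.139
side panel 365 ((517.0570068359375, -263.0295715332031), (242.5473175048828, 11.853072166442871), 82.80873107910156)
```

Request:
drive_tool(
  moves=[
    [0, [0, 0.4, 0], 0],
    [0, [0, 0.8, 0], 0],
    [0, [0, 1.2, 0], 0],
    [0, [0, 1.7, 0], 0],
    [0, [0, 2.2, 0], 0],
    [0, [0, 2.7, 0], 0],
    [0, [0, 3.2, 0], 0],
    [0, [0, 3.7, 0], 0],
    [0, [0, 4.2, 0], 0],
    [0, [0, 4.7, 0], 0],
  ],
)

```text
time_s: 15.98
eef_pos: [0.5058, -0.2601, 0.1147]
tool_rot: [[0.123, 0.992, -0.0], [0.992, -0.123, 0.0], [0.0, -0.0, -1.0]]
wrist_force: [-2.4, 0.6, -1.6]
grip_width: 0.003
grip_force: 1.2
```

Request:
drive_tool(
  moves=[
    [0, [0, 0.5, 0], 0],
    [0, [0, 1, 0], 0],
    [0, [0, 1.5, 0], 0],
    [0, [0, 2, 0], 0],
    [0, [0, 2.5, 0], 0],
    [0, [0, 3, 0], 0],
    [0, [0, 3.5, 0], 0],
    [0, [0, 4, 0], 0],
    [0, [0, 4.5, 0], 0],
    [0, [0, 5, 0], 0],
  ],
)

```text
time_s: 16.82
eef_pos: [0.5554, -0.2663, 0.1147]
tool_rot: [[0.123, 0.992, 0.0], [0.992, -0.123, -0.0], [-0.0, 0.0, -1.0]]
wrist_force: [-2.8, -0.2, -1.5]
grip_width: -0.002
grip_force: 1.2
```

```bash
python3 g.py; python3 dr.py | grep side; python3 - <<'E'
import numpy as np
P=np.load("top.npy").reshape(-1,3); ex=np.array([.992,-.125]); ey=np.array([.125,.992])
s=P[:,:2]@ex; t=(P[:,:2]-[.491,-.259])@ey
m=(np.abs(P[:,2]-.17)<.004)&(np.abs(t)<.1)&(P[:,0]>.5)
print("unit front x'",np.percentile(s[m],[0.5,2,5]),"panel x' start",np.array([.491,-.259])@ex)
E
```

```text
t 16.82 p [ 0.5554 -0.2663  0.1147] yaw -7.1 F [-2.8 -0.2 -1.5] grip -0.002 1.2
side cap 87 [ 0.665 -0.223  0.132] 0.139
side panel 344 ((612.34228515625, -285.5391540527344), (222.25784301757812, 13.574134826660156), 83.6651611328125)
unit front x' [0.69486551 0.6965231  0.70081203] panel x' start 0.519447
```

Request:
drive_tool(
  moves=[
    [0, [0, 0.5, 0], 0],
    [0, [0, 1, 0], 0],
    [0, [0, 1.5, 0], 0],
    [0, [0, 2, 0], 0],
    [0, [0, 2.4, 0], 0],
    [0, [0, 2.7, 0], 0],
    [0, [0, 3, 0], 0],
    [0, [0, 3.3, 0], 0],
    [0, [0, 3.6, 0], 0],
    [0, [0, 3.9, 0], 0],
  ],
)

```text
time_s: 17.75
eef_pos: [0.5939, -0.2711, 0.1149]
tool_rot: [[0.123, 0.992, 0.0], [0.992, -0.123, -0.0], [-0.0, 0.0, -1.0]]
wrist_force: [-2.5, 0.8, 3.0]
grip_width: 0.004
grip_force: 1.2
```

Request:
drive_tool(
  moves=[
    [0, [0, 0.2, 0], 0],
    [0, [0, 0.4, 0], 0],
    [0, [0, 0.6, 0], 0],
    [0, [0, 0.7, 0], 0],
  ],
)

```text
time_s: 18.08
eef_pos: [0.5975, -0.2715, 0.1146]
tool_rot: [[0.124, 0.992, -0.009], [0.992, -0.124, 0.003], [0.001, -0.009, -1.0]]
wrist_force: [-42.6, 7.9, 19.6]
grip_width: -0.001
grip_force: 22.0
```

The drawer is against its stop. I'll back off and check.

Request:
drive_tool(
  moves=[
    [0, [0, -0.4, 0], 0],
    [0, [0, -1, 0], 0],
    [0, [0, -3, 0], 0],
    [0, [0, -6, 0], 0],
    [0, [0, -9, 0], 0],
    [0, [0, -11, 0], 0],
    [0, [0, -11, -3], 0],
    [0, [0, -11, -7], 0],
    [0, [0, -11, -11], 0],
    [0, [0, -11, -11], 0],
  ],
)

```text
time_s: 18.92
eef_pos: [0.4934, -0.2594, 0.2328]
tool_rot: [[0.123, 0.992, 0.011], [0.992, -0.123, -0.006], [-0.005, 0.011, -1.0]]
wrist_force: [0.4, -0.3, 1.0]
grip_width: -0.001
grip_force: 0.0
```

```bash
python3 g.py; python3 dr.py | grep -v cap; python3 - <<'E'
import cv2
I=cv2.imread("pics/d.png"); cv2.imwrite("pics/d1.png",cv2.resize(I[100:380,90:440],None,fx=2,fy=2))
E
```

```text
t 18.92 p [ 0.4934 -0.2594  0.2328] yaw -7.1 F [ 0.4 -0.3  1. ] grip -0.001 0.0
side panel 485 ((655.3244018554688, -280.5929260253906), (242.95733642578125, 14.80188274383545), 82.67942810058594)
wrist panel 8531 ((656.1522827148438, -280.0211486816406), (246.78468322753906, 21.57394027709961), 84.42933654785156)
```

View pics/d1.png

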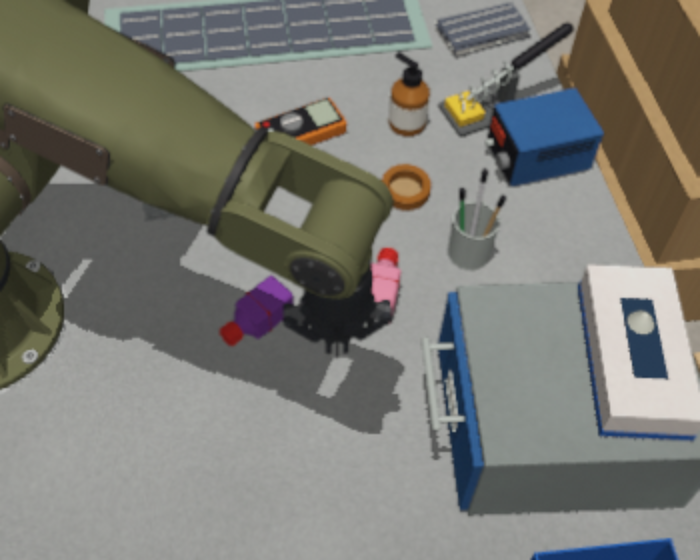

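The picture shows the drawer flush, with its blue panel against the unit at (460,400). The push met the stop at 166 mm of travel, and the arm is clear. I'll hand in.

```bash
python3 -c "
from station import job; print(job.finish_job())"
```

```text
the job is handed in; nothing more can be done
None
```

The job is handed in, but no verdict came back: I stood the yellow-label flux bottle up, set it upright in the drawer beside the spare, and slid the drawer slowly to its stop after about 166 mm. Both bottles were upright when last seen, the spare about 125 mm into the push; I couldn't see inside after shutting, and the push peaked at about 43 N at the stop.

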